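Each condiment on its own coaster

ROBOT

A 6-joint arm with a two-finger parallel gripper is mounted at the origin on a cart in front of the work surface, level with it; the furniture and walls round the work are solid. World frame = base frame: x ahead of the robot, y to its left, z up, the work surface at z = 0. Lengths are in mm, angles in rad, forces in N, time in s.
With the tool pointing down it reaches from about 300 to 775 mm from the base axis. Payload 14.6 kg.
Tool frame: the origin (TCP) lies midway between the tips of the shut fingers; the grasp point (between the pads) lies 19 mm behind it (manip.grip_depth is the distance from the TCP to the grasp point, in mm); x points along the fingers, y is the direction in which the jaws open and shut, and the axes are right-handed (so a half turn about x gives the same grasp; the last joint's range is limited). The gripper opens to 94 mm and grips with 3 to 60 N. Pads are 16 mm wide; open, the fingers measure 119 mm over their backs; the gripper's body (75 mm by 177 mm) begins 78 mm behind the grasp point.
Start: joints at [-1.395, 0.3, 1.521, -0, 1.321, -0.067], TCP at [132.225, -533.859, 205.446] pointing down, gripper open.
Joint ranges: [-3.03, 3.03], [-0.79, 2.21], [0.23, 2.52], [-1.04, 4.18], [0, 3.07], [-2.55, 2.55]. Speed limits (rad/s): [2.22, 2.22, 2.57, 3.14, 3.14, 3.14].

INTERFACE

Orientations are given as [roll, pitch, yaw] about the fixed x, y, z axes, in that order (R = Rz(yaw) Ry(pitch) Rx(roll)).
In Python, from cell import readout, cams, ticket, manip gives the robot as it stands. The module is installed in compiled form; this text tells all that it offers.
- The arm moves only by the tool apply_moves, never from a script. Its argument "plan" is one flat list of numbers, 7 for each row, row after row: the turn, a rotation vector about the tool's x, y, z in rad, then the shift along the tool's x, y, z in m, then the opening in per cent of the stroke, from 0 (shut) to 100 (fully open). In form: [wx, wy, wz, x, y, z, fingers, wx, wy, wz, x, y, z, fingers, ...]. A call has 1 to 5 rows; each row shifts and turns the commanded pose from where the row before left it, along the tool's axes as they then stand; what a row does not reach is not made up. A row lasts 1/8 s, in which the tool goes at most 62.5 mm and 10.7 degrees, less where a joint would pass 70% of its speed; a pose out of reach is approached as far as the arm can. A call with a gripper value outside its range is refused whole. The fingers move at their own pace and stop on an object; "force" is the grip in N (left out, the last holds). Time passes only in rows, so rows that do not move let the fingers close. It gives the time, the measured TCP pose, the force and the opening at its end, in the units of the state.
- readout.read_state(): the state, without advancing time (a new reading comes with each control period).
- cams.camera(name): name is "side" or "top" or "wrist"; returns a dict with "image" (420x560x3 uint8, red, green, blue), "fovy" (degrees; the focal length in pixels is half the picture's height over the tangent of half this angle, whatever the lens; pixels are square), "cx", "cy" (the principal point, pixels), "position" and "orientation" of the camera in the world; the wrist camera has in their place "T_tool_cam" (4x4, takes a point from camera to tool coordinates, whose origin is the TCP and whose axes are the tool frame's). Camera axes: x right, y down, z forward; pixel columns grow to the right and rows downward; lengths in mm; the calibration is good to about 2 mm. The wrist camera is an equidistant fisheye: a pixel r from the principal point sees the ray r / f radians off the axis. A picture is of the moment at which its call begins: read the wrist's pose just before it. There is no depth.
- ticket.sign_off(): hands the job in, once; it reports no verdict.
The state is a dict: "clock": time; "joints": joint angles; "qd": joint speeds; "effort": joint torques, N m; "eef_pos": TCP position; "eef_rot": TCP orientation; "wrist_force": force on the tool from outside, world axes, zero at the start; "moment": the same for the moment, N m; "finger_gap": finger opening in mm.
Only numpy, scipy, OpenCV 4.12 (cv2) and the standard library are available. Lean on these libraries where they do the work, as an engineer would, in place of code of your own. Each camera call takes 0.05 s, during which the arm holds its last target.

TASK

Set the slim round spice jar, the white bottle standing among them, the square spice jar and the matchbox each on the wooden coaster whose dark inlay has the shape and size of its base. Everything stands upright (the matchbox lies flat), near the middle of its coaster, with the square jar and the matchbox turned to line up with theirs. Leave the steel tumbler and the mug where they are.

Things in the scene. Friction and masses are not known exactly. Their poses are not given: they have to be found in the camera images.
- slim_jar: Slim round spice jar with a yellow-brown cap and a printed band round the body, 42 mm in diameter, 106 mm tall, about 0.11 kg, closed (the cap does not turn). Origin at the centre of its underside, z up. Belongs on pad_small_round.
- white_bottle: White plastic round bottle with a white cap and a thin red stripe, 54 mm in diameter up to 60 mm height, then a shoulder and a cap 43 mm in diameter, 86 mm tall, about 0.09 kg. Origin at the centre of its underside, z up. Belongs on pad_large_round. (A like white bottle at the far left end, beyond the orange bowl and out of the work area, is fixed and not meant.)
- square_jar: Spice jar with a square body (47 mm wide, rounded corners) and a round red cap, 97 mm tall, about 0.11 kg. Origin at the centre of its underside, z up, x and y square to its flat sides. Belongs on pad_square; any of the four quarter turns will do.
- matchbox: Closed matchbox lying flat, red top and brown sides, 36 mm along its x, 52 mm along its y, 14 mm high, about 0.03 kg. Origin at the centre of its underside, z up. Belongs on pad_oblong, long sides along the coaster's long sides (either way round).
- pad_small_round: The small round coaster, 58 mm in diameter, inlay 42 mm in diameter. A fixed light-wood coaster, 5 mm thick, lying on the worktop, with a flush dark-wood inlay of the same shape in the middle of its top; origin at the centre of its underside (on the worktop), z up.
- pad_large_round: The large round coaster, 80 mm in diameter, inlay 54 mm in diameter. A fixed light-wood coaster, 5 mm thick, lying on the worktop, with a flush dark-wood inlay of the same shape in the middle of its top; origin at the centre of its underside (on the worktop), z up.
- pad_square: The square coaster, 64 x 64 mm, inlay 47 x 47 mm, x and y along its sides. A fixed light-wood coaster, 5 mm thick, lying on the worktop, with a flush dark-wood inlay of the same shape in the middle of its top; origin at the centre of its underside (on the worktop), z up.
- pad_oblong: The oblong coaster, 50 mm along its x and 80 mm along its y, inlay 36 x 52 mm. A fixed light-wood coaster, 5 mm thick, lying on the worktop, with a flush dark-wood inlay of the same shape in the middle of its top; origin at the centre of its underside (on the worktop), z up.
- tumbler: Bystander: plain open steel tumbler, 77 mm across the mouth, 56 mm at the foot, 103 mm tall, standing loose among the other things. Origin at the centre of its underside. Not to be moved.
- mug: Bystander: white mug, 87 mm across, 121 mm with its handle, 96 mm tall, loose at the right-hand end. Origin on the worktop at the centre of its outline with the handle, about 17 mm from the cup's axis toward the handle (-y side). Not to be moved.

How it is judged (in metres and radians):
At the end, for the whole second after the job is handed in: All four stand on their own coasters, upright within 0.1 rad, at rest: slim jar, square jar and matchbox centred within 10 mm, white bottle within 14 mm; square jar within 0.25 rad of the coaster's sides (any quarter turn), matchbox within 0.25 rad of the oblong coaster's long sides (horizontal distance between slim_jar and pad_small_round below 0.01 m and z of slim_jar in the frame of pad_small_round between 0.002 and 0.01 m and angle between each of slim_jar, white_bottle, square_jar, matchbox's own z axis and vertical below 0.1 rad and linear speed of each of slim_jar, white_bottle, square_jar, matchbox below 0.02 m/s and angular speed of each of slim_jar, white_bottle, square_jar, matchbox below 0.2 rad/s and horizontal distance between white_bottle and pad_large_round below 0.014 m and z of white_bottle in the frame of pad_large_round between 0.002 and 0.01 m and horizontal distance between square_jar and pad_square below 0.01 m and z of square_jar in the frame of pad_square between 0.002 and 0.01 m and (angle between the x axis of square_jar and the x axis of pad_square, either way round below 0.25 rad or angle between the x axis of square_jar and the y axis of pad_square, either way round below 0.25 rad) and horizontal distance between matchbox and pad_oblong below 0.01 m and z of matchbox in the frame of pad_oblong between 0.002 and 0.01 m and angle between the y axis of matchbox and the y axis of pad_oblong, either way round below 0.25 rad); the robot touches nothing.
It fails at once if the tumbler is pushed more than 30 mm from its place or tipped (distance of tumbler from where it was at the start of the episode above 0.03 m or angle between tumbler's own z axis and vertical above 0.3 rad).
It fails at once if the mug is pushed more than 30 mm from its place or tipped (distance of mug from where it was at the start of the episode above 0.03 m or angle between mug's own z axis and vertical above 0.3 rad).
It also fails if it takes over 96 s, if anything falls off the work surface, if the arm or the gripper's body presses on something with over 40 N, if the wrist force passes 120 N, or if a joint passes its speed limit or range.

## Working session

There is one attempt and no reset: what is moved stays moved. The work goes in short steps, Python scripts to look and compute and a tool call to move; the robot and the scene stay as the last step left them, time stands still between calls to the robot, and variables do not carry over. Pictures are saved under pics/ and viewed, and the job is handed in when it is done.

Besides the shell and the picture viewer there is one more tool, called after "Request:" as name(argument=value, ...) on one line, values as JSON. apply_moves: Moves the arm, as the interface text tells. Its arguments: {"type":"object","properties":{"plan":{"type":"array","items":{"type":"number"}},"force":{"type":"number"}},"required":["plan"]}

```bash
mkdir -p pics; ls; python3 - <<'E'
from cell import readout, cams, ticket, manip
import cv2
s=readout.read_state(); print(s)
print([a for a in dir(manip) if a[0]!='_'])
for n in("side","top","wrist"):
    c=cams.camera(n); cv2.imwrite(f"pics/{n}0.png",c["image"][:,:,::-1]); print({k:v for k,v in c.items() if k!="image"})
E
```

```text
pics
{'clock': 0.0, 'joints': array([-1.39459317e+00,  3.00463870e-01,  1.52161082e+00, -8.54029942e-06,
        1.32068524e+00, -6.65930009e-02]), 'qd': array([ 0.00084846, -0.0008649 ,  0.00114288,  0.00038624,  0.00020452,
        0.00158075]), 'effort': array([ 1.87913953e-03, -5.31806266e+01, -3.52738452e+01,  7.09070242e-02,
        2.43754894e-02, -1.05588877e-04]), 'eef_pos': array([ 132.18071383, -533.60044273,  204.87771259]), 'eef_rot': array([-1.63030281,  1.56962902,  1.75408812]), 'wrist_force': array([0.26208847, 0.00316942, 0.5735575 ]), 'moment': array([0.01949108, 0.0215526 , 0.03628335]), 'finger_gap': 93.9383878199541}
['Unreachable', 'grip_depth']
{'fovy': 44.10137029769561, 'cx': 271.12908269800397, 'cy': 211.14733977837298, 'position': array([150.49396046, 940.78658335, 758.09448436]), 'orientation': array([-2.1670043 , -0.01939145, -2.79377805])}
{'fovy': 52.337944687996554, 'cx': 279.6549591056643, 'cy': 205.71465421412884, 'position': array([ 361.97607135,  -61.44669598, 1187.90333743]), 'orientation': array([-3.01991167,  0.00621571, -1.59777222])}
{'fovy': 65.70646984690485, 'cx': 281.37887201809104, 'cy': 206.72596531547362, 'T_tool_cam': array([[-3.29872004e-04, -2.82969914e-01,  9.59128729e-01,
        -1.78722969e+02],
       [ 9.99999783e-01, -6.40411883e-04,  1.54989245e-04,
         3.13639047e-01],
       [ 5.70380142e-04,  9.59128572e-01,  2.82970064e-01,
        -8.27890820e+01],
       [ 0.00000000e+00,  0.00000000e+00,  0.00000000e+00,
         1.00000000e+00]])}
```

View pics/top0.png

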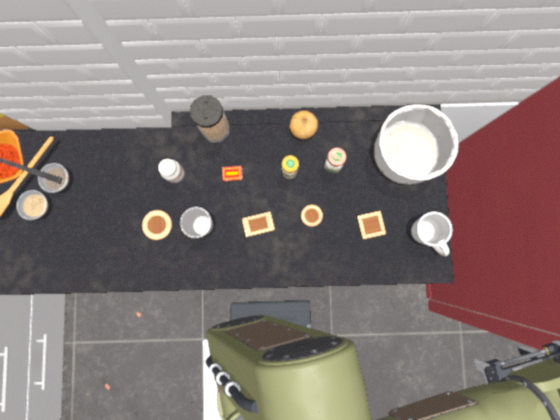

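View pics/side0.png

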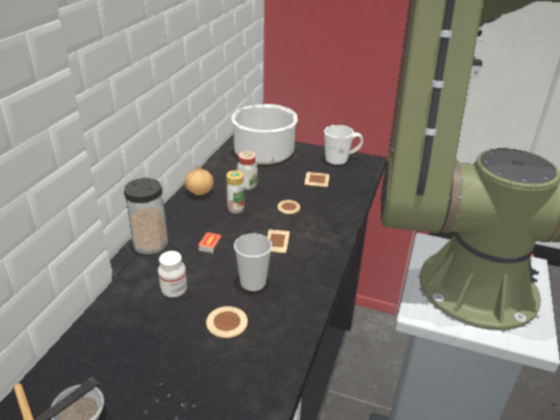

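View pics/wrist0.png

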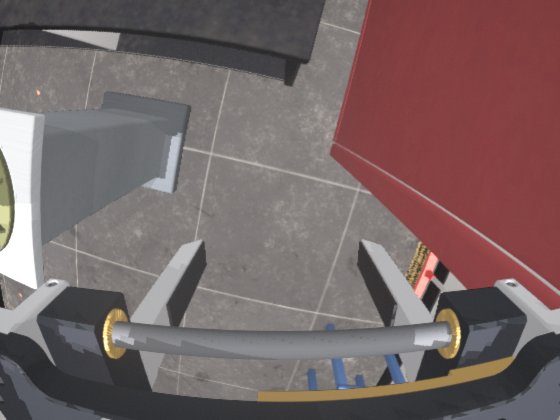

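```bash
cat > h.py <<'E'
import numpy as np, cv2
from scipy.spatial.transform import Rotation as R
from cell import readout, cams, ticket, manip
def f(c): return c["image"].shape[0]/2/np.tan(np.radians(c["fovy"])/2)
def pose(c,s=None):
    if "T_tool_cam" in c:
        T=np.eye(4);T[:3,:3]=R.from_euler('xyz',s["eef_rot"]).as_matrix();T[:3,3]=s["eef_pos"]
        T=T@np.array(c["T_tool_cam"]);return T[:3,:3],T[:3,3]
    return R.from_euler('xyz',c["orientation"]).as_matrix(),np.array(c["position"])
def ray(c,uv,s=None):
    uv=np.atleast_2d(uv).astype(float);F=f(c);d=uv-[c["cx"],c["cy"]]
    if "T_tool_cam" in c:
        r=np.linalg.norm(d,axis=1)+1e-9;th=r/F
        v=np.c_[d/r[:,None]*np.sin(th)[:,None],np.cos(th)]
    else: v=np.c_[d/F,np.ones(len(d))]
    M,p=pose(c,s);return p,v@M.T
def cast(c,uv,z,s=None):
    p,v=ray(c,uv,s);return (p+v*((z-p[2])/v[:,2])[:,None])[:,:2]
def proj(c,P,s=None):
    M,p=pose(c,s);v=(np.atleast_2d(P)-p)@M;F=f(c)
    if "T_tool_cam" in c:
        r=np.linalg.norm(v[:,:2],axis=1)+1e-9;th=np.arctan2(r,v[:,2]);return v[:,:2]/r[:,None]*(th*F)[:,None]+[c["cx"],c["cy"]]
    return v[:,:2]/v[:,2:]*F+[c["cx"],c["cy"]]
def crop(im,box,k,name):
    x0,y0,x1,y1=box;cv2.imwrite("pics/"+name,cv2.resize(im[y0:y1,x0:x1,::-1],None,fx=k,fy=k,interpolation=cv2.INTER_CUBIC))
E
python3 - <<'E'
from h import *
c=cams.camera("top");im=c["image"];crop(im,(140,140,400,250),3,"topz.png")
hsv=cv2.cvtColor(im,cv2.COLOR_RGB2HSV)
m=((hsv[...,2]>80)).astype(np.uint8)
for n,(x0,y0,x1,y1) in dict(large=(138,206,175,243),oblong=(238,207,279,241),small=(297,202,326,230),square=(353,206,390,243)).items():
    q=np.zeros_like(m);q[y0:y1,x0:x1]=m[y0:y1,x0:x1]
    ct=max(cv2.findContours(q,0,1)[0],key=cv2.contourArea)[:,0]
    w=cast(c,ct,5).astype(np.float32);r=cv2.minAreaRect(w);e=cv2.minEnclosingCircle(w)
    print(n,np.round(r[0],1),np.round(r[1],1),round(r[2],1),np.round(e[0],1),round(e[1],1))
q=((hsv[...,0]<12)|(hsv[...,0]>170))&(hsv[...,1]>150)&(hsv[...,2]>120)
q=q.astype(np.uint8)
for n,(x0,y0,x1,y1),z in [("match",(215,160,250,187),14),("sqcap",(322,143,352,178),97)]:
    k=np.zeros_like(q);k[y0:y1,x0:x1]=q[y0:y1,x0:x1]
    ct=np.argwhere(k)[:,::-1]; w=cast(c,ct,z).astype(np.float32);r=cv2.minAreaRect(w);print(n,np.round(r[0],1),np.round(r[1],1),round(r[2],1))
print("slim cap",cast(c,[290,161],106),"white cap",cast(c,[168,165],86),"tumbler",cast(c,[196,222],103))
E
```

```text
large [461.8 285.4] [91.2 86.3] 0.7 [456.3 290.2] 53.2
oblong [459.4   6.4] [ 76.3 107.9] 14.8 [457.7   2.2] 57.8
small [ 478.5 -141.7] [72.3 72.6] 88.2 [ 485.2 -137.9] 43.8
square [ 447.6 -310.3] [73.7 74.6] 10.5 [ 447.2 -310.1] 47.9
match [601.6  75.5] [50.4 39.9] 89.1
sqcap [0. 0.] [0. 0.] 0.0
slim cap [[609.99467438 -88.14466097]] white cap [[612.9584506 232.6915217]] tumbler [[458.89062589 155.98757118]]
```

View pics/topz.png

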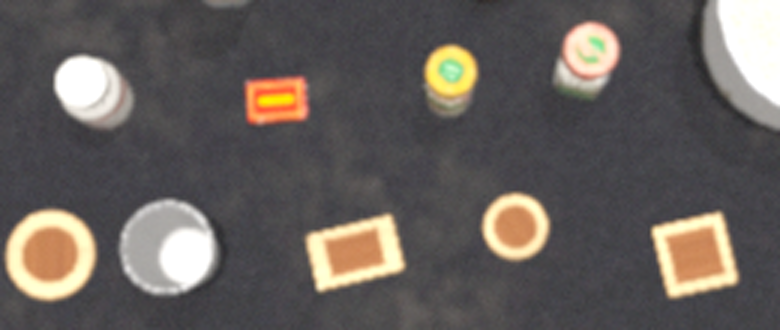

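```bash
cat > meas.py <<'E'
from h import *
c=cams.camera("top");im=c["image"]
k=6;up=cv2.resize(im,None,fx=k,fy=k,interpolation=cv2.INTER_CUBIC);hsv=cv2.cvtColor(up,cv2.COLOR_RGB2HSV)
def blob(mask,box,z,n):
    x0,y0,x1,y1=[k*a for a in box];q=np.zeros(mask.shape,np.uint8);q[y0:y1,x0:x1]=mask[y0:y1,x0:x1]
    ct=max(cv2.findContours(q,0,1)[0],key=cv2.contourArea)[:,0]
    w=cast(c,(ct+.5)/k-.5,z).astype(np.float32);h=cv2.convexHull(w);r=cv2.minAreaRect(h);e=cv2.fitEllipse(h)
    print(n,"rect",np.round(r[0],1),np.round(r[1],1),round(r[2],1),"ell",np.round(e[0],1),np.round(e[1],1))
H,S,V=cv2.split(hsv)
P=dict(large=(138,206,175,243),oblong=(238,207,279,241),small=(297,202,326,230),square=(353,206,390,243))
for n,b in P.items():
    blob(V>130,b,5,n); blob((S>120)&(V>80)&(V<200),b,5,n+" inlay")
blob((S>120)&(V>100),(215,160,250,187),14,"match")
blob((S>120)&(V>120),(275,148,305,175),103,"slimcap")
blob((V>130),(326,146,350,164),97,"sqcap")
blob((V>200),(156,155,178,176),86,"whitecap")
blob((V>100),(176,203,216,241),103,"tumbler")
E
python3 meas.py
python3 - <<'E'
from h import *
c=cams.camera("top");print(cast(c,[[208,108],[217,135],[303,125],[412,145],[376,145],[431,230]],0),cast(c,[208,108],150))
s=readout.read_state();print(R.from_euler('xyz',s["eef_rot"]).as_matrix().round(3))
c=cams.camera("side");crop(c["image"],(120,80,360,340),3,"sidez.png")
E
```

```text
large rect [463.9 285.8] [86.1 85.3] 0.2 ell [463.9 285.8] [85.7 86.2]
large inlay rect [463.5 277. ] [ 8.6 40.4] 87.0 ell [462.  277.4] [10.8 42.2]
oblong rect [458.1   3.8] [57.6 87. ] 12.4 ell [459.2   3.9] [ 74.7 105.7]
[[ 796.92972126  140.9397168 ]
 [ 716.09987611  115.70313326]
 [ 738.46619278 -131.14186019]
 [ 670.86159141 -438.96622473]
 [ 673.79044334 -336.75864773]
 [ 427.87296698 -475.97444608]] [[742.00686227 115.38379743]]
[[-0.     0.24  -0.971]
 [ 0.    -0.971 -0.24 ]
 [-1.    -0.    -0.   ]]Traceback (most recent call last):
  File "meas.py", line 12, in <module>
    blob(V>130,b,5,n); blob((S>120)&(V>80)&(V<200),b,5,n+" inlay")
                       ~~~~^^^^^^^^^^^^^^^^^^^^^^^^^^^^^^^^^^^^^^^
  File "meas.py", line 6, in blob
    ct=max(cv2.findContours(q,0,1)[0],key=cv2.contourArea)[:,0]
       ~~~^^^^^^^^^^^^^^^^^^^^^^^^^^^^^^^^^^^^^^^^^^^^^^^^
ValueError: max() iterable argument is empty
```

View pics/sidez.png

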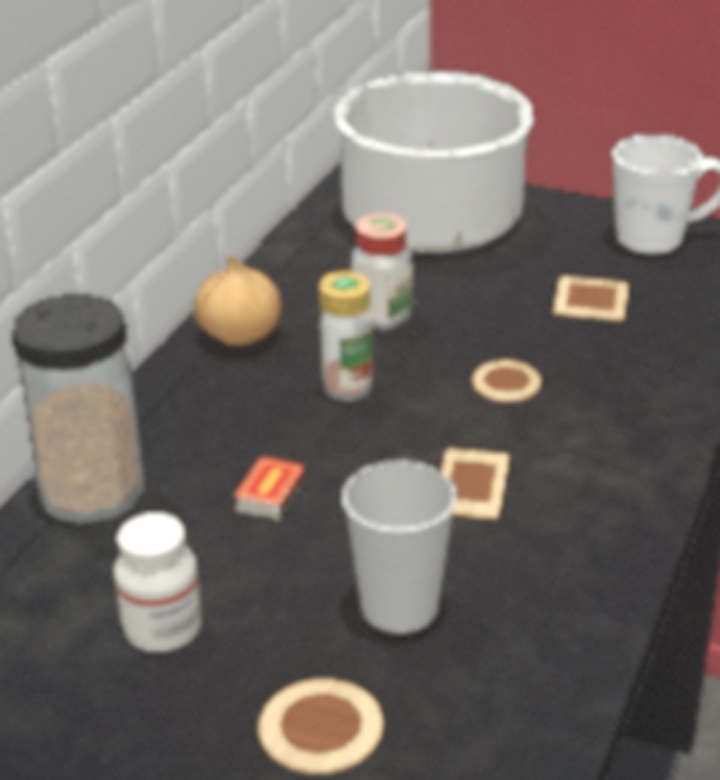

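```bash
sed -i 's/    blob(V>130,b,5,n); .*/    blob(V>150,b,5,n)/' meas.py; python3 meas.py
python3 - <<'E'
from h import *
c=cams.camera("side");im=c["image"];k=6;up=cv2.resize(im,None,fx=k,fy=k,interpolation=cv2.INTER_CUBIC);V=cv2.cvtColor(up,cv2.COLOR_RGB2HSV)[...,2]
for n,b in dict(large=(203,304,250,339),small=(275,198,302,215),square=(302,170,332,188),oblong=(267,228,291,254)).items():
    x0,y0,x1,y1=[k*a for a in b];q=np.zeros(V.shape,np.uint8);q[y0:y1,x0:x1]=V[y0:y1,x0:x1]>150
    ct=max(cv2.findContours(q,0,1)[0],key=cv2.contourArea)[:,0]
    w=cast(c,(ct+.5)/k-.5,5).astype(np.float32);r=cv2.minAreaRect(w);print(n,r)
E
```

```text
large rect [463.7 285.7] [84.3 84.7] 81.7 ell [463.9 285.9] [84.5 85.1]
oblong rect [458.1   3.9] [56.4 85.9] 12.2 ell [458.5   3.6] [ 74.7 104.9]
small rect [ 478.3 -145.4] [62.1 62.5] 72.6 ell [ 478.3 -145.6] [62.2 62.8]
square rect [ 447.4 -310.2] [69.9 69.7] 11.0 ell [ 448.4 -310.7] [83.5 91.8]
match rect [601.6  74.1] [43.3 56.9] 3.5 ell [601.   73.8] [50.1 71.1]
slimcap rect [604.9 -87.9] [45.  45.5] 43.8 ell [604.6 -87.7] [45.1 46.3]
sqcap rect [ 624.7 -208.6] [54.5 44.9] 88.4 ell [ 620.1 -207.8] [50.5 58.3]
whitecap rect [607.7 233.1] [51.8 45.1] 88.4 ell [605.3 231.1] [49.  58.3]
tumbler rect [459.2 157.9] [83.4 83.7] 14.9 ell [458.8 157.2] [83.6 85.9]
large ((465.7890319824219, 286.35699462890625), (81.95341491699219, 84.01948547363281), 21.058679580688477)
small ((480.658935546875, -145.59445190429688), (61.52973937988281, 65.95140838623047), 39.33087158203125)
square ((450.2748107910156, -310.67242431640625), (69.09086608886719, 76.590087890625), 10.34815788269043)
oblong ((458.3936767578125, 7.656932830810547), (54.0781135559082, 96.7376708984375), 14.689799308776855)
```

```bash
python3 - <<'E'
from h import *
t=cams.camera("top");s=cams.camera("side")
# canister lid centre in both
def tri(a,b):
    p,v=ray(t,a);q,w=ray(s,b);v=v[0]/np.linalg.norm(v);w=w[0]/np.linalg.norm(w)
    A=np.c_[v,-w];x=np.linalg.lstsq(A,q-p,rcond=None)[0];return (p+v*x[0]+q+w*x[1])/2,np.linalg.norm(p+v*x[0]-q-w*x[1])
print(tri([207,106],[120+70/3,80+325/3]))
print(tri([290,162],[120+346/3,80+284/3]),tri([168,166],[120+152/3,80+534/3]),tri([337,155],[120+381/3,80+228/3]))
print("base side",cast(s,[120+92/3,80+495/3],0))
print("pot",tri([412,135],[265,118]))
E
```

```text
(array([742.14407416, 115.75643388, 152.13186239]), np.float64(8.717924549110368))
(array([606.49016149, -88.41402252, 104.85448447]), np.float64(2.298636462425979)) (array([611.12508174, 233.85588452,  81.26281364]), np.float64(0.44688245255546405)) (array([ 624.98435048, -212.13915453,   92.32855769]), np.float64(1.3689938550345448))
base side [[733.46051177 123.49183661]]
pot (array([ 655.16160139, -404.15076319,  121.38235772]), np.float64(20.700690662534253))
```

Request:
apply_moves(plan=[0,0,0,0,-0.02,-0.053,100,0,0,0,0,-0.02,-0.053,100,0,0,0,0,-0.02,-0.053,100,0,0,0,0,-0.02,-0.053,100,0,0,0,0,-0.02,-0.053,100], force=20)

```text
clock: 1.18
eef_pos: [366.8, -371.9, 205.6]
eef_rot: [2.041, 1.57, -0.858]
wrist_force: [-0.2, -0.7, -0.2]
finger_gap: 93.8
```

Request:
apply_moves(plan=[0,0,0,0,-0.02,-0.053,100,0,0,0,0,-0.02,-0.053,100,0,0,0,0,-0.02,-0.053,100,0,0,0,0,-0.02,-0.053,100,0,0,0,0,0,0,100])

```text
clock: 1.8
eef_pos: [554.0, -242.0, 204.8]
eef_rot: [-1.206, 1.57, 2.182]
wrist_force: [-0.1, 0.9, -0.1]
finger_gap: 94.0
```

```bash
python3 - <<'E'
from h import *
s=readout.read_state();c=cams.camera("wrist");print(s["eef_pos"],s["eef_rot"]);cv2.imwrite("pics/w1.png",c["image"][:,:,::-1])
E
```

```text
[ 553.9922451  -242.03507435  204.81170495] [-1.20592166  1.57019564  2.18236799]
```

View pics/w1.png

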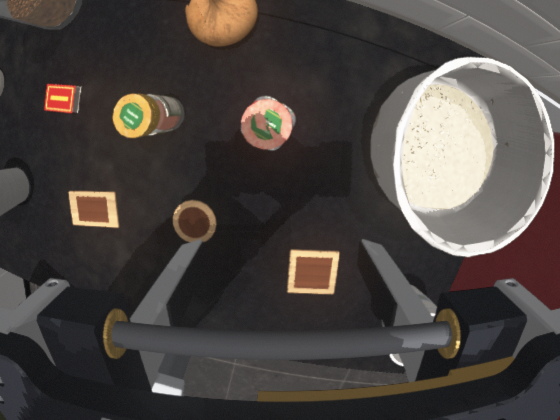

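```bash
python3 - <<'E'
from h import *
s=readout.read_state();c=cams.camera("wrist");im=c["image"]
crop(im,(220,80,320,170),6,"sq1.png")
k=4;up=cv2.resize(im,None,fx=k,fy=k,interpolation=cv2.INTER_CUBIC);V=cv2.cvtColor(up,cv2.COLOR_RGB2HSV)[...,2]
for n,b,z in [("square",(280,242,345,300),5),("oblong",(62,185,124,233),5),("small",(168,196,219,246),5),("match",(42,82,82,115),14)]:
    x0,y0,x1,y1=[k*a for a in b];q=np.zeros(V.shape,np.uint8);q[y0:y1,x0:x1]=V[y0:y1,x0:x1]>130
    ct=max(cv2.findContours(q,0,1)[0],key=cv2.contourArea)[:,0]
    w=cast(c,(ct+.5)/k-.5,z,s).astype(np.float32);r=cv2.minAreaRect(w);print(n,np.round(r[0],1),np.round(r[1],1),round(r[2],1))
print(cast(c,[[266,123],[132,116]],100,s))
E
```

```text
square [ 448.7 -310.9] [65.4 64.6] 10.8
oblong [459.7   2.5] [50.9 81.7] 12.2
small [ 488.  -143.2] [38.2 56.1] 24.1
match [602.4  72.9] [36.9 54.3] 2.8
[[ 621.72741208 -212.7873549 ]
 [ 603.18262218  -88.87141107]]
```

View pics/sq1.png

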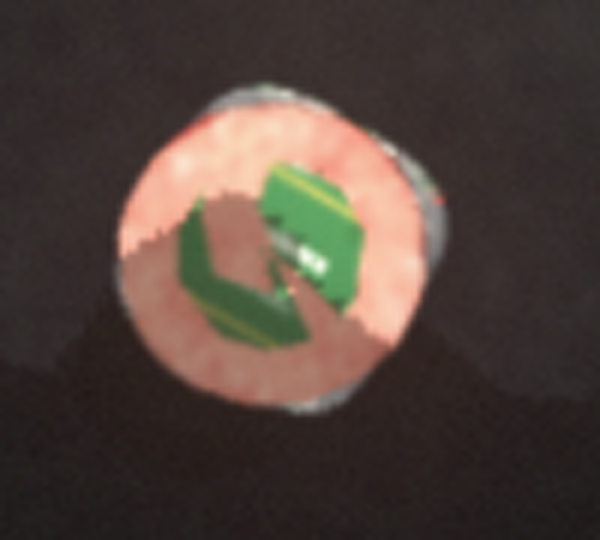

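Request:
apply_moves(plan=[0,0,0,0,-0.05,-0.012,100,0,0,0,0,-0.05,-0.012,100,0,0,0,0,-0.05,-0.012,100,0,0,0,0,0,0,100])

```text
clock: 2.4
eef_pos: [550.2, -88.7, 206.0]
eef_rot: [2.888, 1.57, -0.009]
wrist_force: [0.7, 0.3, -0.2]
finger_gap: 93.9
```

```bash
python3 - <<'E'
from h import *
s=readout.read_state();c=cams.camera("wrist");print(s["eef_pos"],s["clock"]);cv2.imwrite("pics/w2.png",c["image"][:,:,::-1])
u,v=proj(c,[624,-211,40],s)[0].astype(int);print(u,v);crop(c["image"],(max(u-50,0),max(v-45,0),u+50,v+45),6,"sq2.png")
E
```

```text
[550.23533118 -88.74455547 206.01407002] 2.4
403 154
```

View pics/sq2.png

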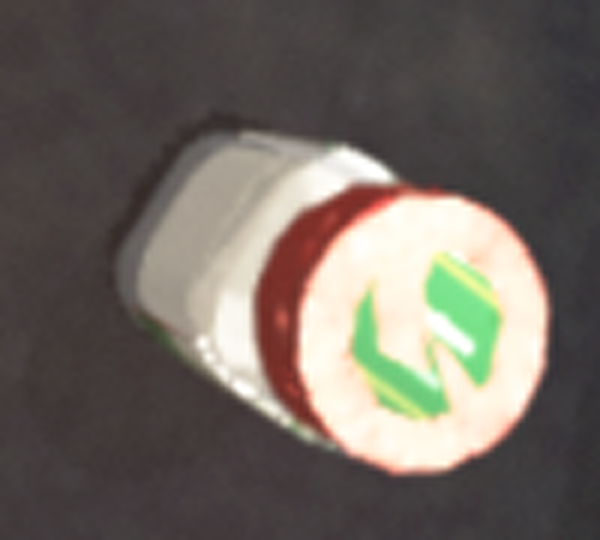

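View pics/w2.png

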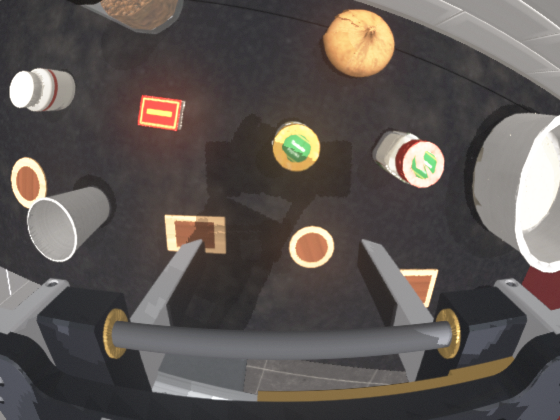

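```bash
python3 - <<'E'
from h import *
s=readout.read_state();c=cams.camera("wrist")
P=np.array([[122,262],[178,158],[205,134],[258,130],[122,290],[140,318]])
w=cast(c,P/6+[353,109],2,s);print(w);d=w[1]-w[0];print(np.degrees(np.arctan2(d[1],d[0])))
Q=np.array([[205,380],[310,442]])
c1=np.array([[155,178]])
# slim cap top, small pad, white
print("slim",cast(c,[297,147],106,s)); 
k=4;im=c["image"];up=cv2.resize(im,None,fx=k,fy=k,interpolation=cv2.INTER_CUBIC);V=cv2.cvtColor(up,cv2.COLOR_RGB2HSV)[...,2]
for n,b,z in [("small",(285,222,338,272),5),("large",(5,150,50,212),5),("match",(130,90,190,135),14),("slim",(269,120,324,172),104)]:
    x0,y0,x1,y1=[k*a for a in b];q=np.zeros(V.shape,np.uint8);q[y0:y1,x0:x1]=V[y0:y1,x0:x1]>130
    ct=max(cv2.findContours(q,0,1)[0],key=cv2.contourArea)[:,0]
    w=cast(c,(ct+.5)/k-.5,z,s).astype(np.float32);r=cv2.minAreaRect(w);print(n,np.round(r[0],1),np.round(r[1],1),round(r[2],1))
E
```

```text
[[ 614.43996159 -189.70198894]
 [ 638.07014631 -195.13298185]
 [ 644.42073199 -199.3257912 ]
 [ 648.55946276 -210.1614823 ]
 [ 608.9510034  -191.3670233 ]
 [ 604.47084394 -196.77810923]]
-12.943668834060418
slim [[606.13614889 -90.69509007]]
small [ 479.5 -146. ] [59.2 59.1] 13.2
large [464.3 282. ] [85.  87.1] 14.3
match [602.5  70.9] [38.5 58.9] 2.4
slim [605.6 -88.3] [42.2 41.2] 59.2
```

```bash
cat > go.py <<'E'
import sys
from h import *
# go.py x y z [yang]
s=readout.read_state();M=R.from_euler('xyz',s["eef_rot"]).as_matrix()
a=np.degrees(np.arctan2(M[1,1],M[0,1]));t=np.array([float(v) for v in sys.argv[1:4]]);d=t-s["eef_pos"]
print("clock",s["clock"],"pos",s["eef_pos"].round(1),"yang",round(a,1),"xtool",M[:,0].round(4),"gap",round(s["finger_gap"],1))
b=float(sys.argv[4]) if len(sys.argv)>4 else a
wx=-np.radians((b-a+180)%360-180);print("wx",round(wx,3),"rows>=",int(np.ceil(abs(wx)/.18)))
r=np.radians(b);y=[np.cos(r),np.sin(r)];z=[np.sin(r),-np.cos(r)]
v=np.array([-d[2],d[0]*y[0]+d[1]*y[1],d[0]*z[0]+d[1]*z[1]])/1000;n=int(np.ceil(np.linalg.norm(v)/.06))
print("tool shift",v.round(4),"in",n,(v/n).round(4))
E
python3 go.py 622.5 -213 150 -105
```

```text
clock 2.5 pos [550.5 -91.2 205.8] yang -76.1 xtool [ 4.e-04 -4.e-04 -1.e+00] gap 94.2
wx 0.504 rows>= 3
tool shift [ 0.0558  0.099  -0.1011] in 3 [ 0.0186  0.033  -0.0337]
```

Request:
apply_moves(plan=[0.168,0,0,0,0,0,100,0.168,0,0,0,0,0,100,0.168,0,0,0,0,0,100,0,0,0,0,0.05,-0.05,100,0,0,0,0.0,0.049,-0.051,100])

```text
clock: 3.12
eef_pos: [614.6, -201.2, 205.9]
eef_rot: [2.836, 1.57, -0.569]
wrist_force: [1.0, 0.8, 0.9]
finger_gap: 94.0
```

Request:
apply_moves(plan=[0,0,0,0.03,0,0,100,0,0,0,0,0,0,100])

```text
clock: 3.38
eef_pos: [612.9, -199.6, 172.9]
eef_rot: [-0.09, 1.566, 2.787]
wrist_force: [-0.4, 0.0, 0.0]
finger_gap: 94.1
```

```bash
python3 go.py 622.5 -213 26 -105; python3 - <<'E'
from h import *
c=cams.camera("wrist");crop(c["image"],(140,40,420,250),2.8,"w3.png")
E
```

```text
clock 3.375 pos [ 612.9 -199.6  172.9] yang -105.1 xtool [-0.0045  0.0017 -1.    ] gap 94.1
wx -0.002 rows>= 1
tool shift [ 0.1469  0.0104 -0.0127] in 3 [ 0.049   0.0035 -0.0042]
```

View pics/w3.png

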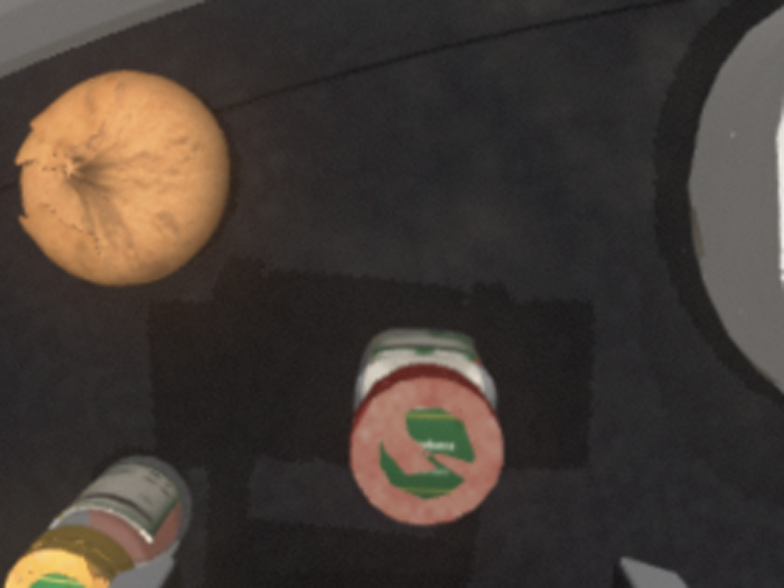

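Request:
apply_moves(plan=[0,0,0,0,0.01,-0.012,100,0,0,0,0.045,0,0,100,0,0,0,0.05,0,0,100,0,0,0,0.05,0,0,100,0,0,0,0,0,0,100])

```text
clock: 4.05
eef_pos: [622.0, -210.1, 28.8]
eef_rot: [-0.111, 1.566, 2.769]
wrist_force: [-0.3, 0.2, 1.0]
finger_gap: 94.1
```

```bash
python3 go.py 622.5 -213 26 -105; python3 - <<'E'
from h import *
c=cams.camera("wrist");crop(c["image"],(140,100,420,310),2.8,"w4.png")
E
```

```text
clock 4.05 pos [ 622.  -210.1   28.8] yang -105.0 xtool [-0.0044  0.0017 -1.    ] gap 94.1
wx 0.001 rows>= 1
tool shift [ 0.0028  0.0026 -0.0012] in 1 [ 0.0028  0.0026 -0.0012]
```

View pics/w4.png

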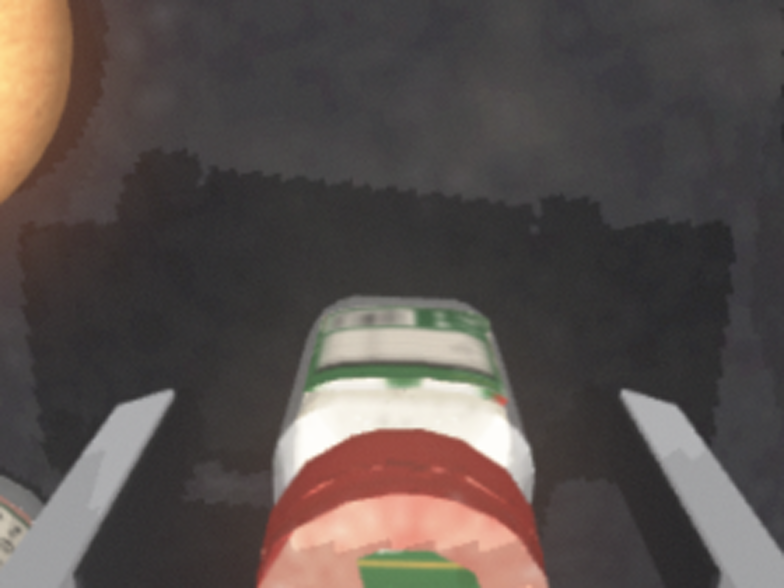

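```bash
python3 - <<'E'
from h import *
s=readout.read_state();c=cams.camera("wrist")
w=cast(c,np.array([[350,298],[405,298],[460,300]])/2.8+[140,100],1,s);M=R.from_euler('xyz',s["eef_rot"]).as_matrix()
print(w,[(M.T@(np.r_[a,1]-s["eef_pos"])).round(1) for a in w])
E
```

```text
[[ 647.0174064  -205.91283327]
 [ 643.60269814 -218.65892286]
 [ 639.69791676 -231.30039078]] [array([ 30.7, -10.7, -21.4]), array([ 30.7,   2.5, -21.4]), array([ 30.7,  15.7, -20.9])]
```

Request:
apply_moves(plan=[0,0,0,0.003,0.001,0,0,0,0,0,0,0,0,0,0,0,0,0,0,0,0,0,0,0,0,0,0,0], force=25)

```text
clock: 4.65
eef_pos: [623.3, -211.5, 27.8]
eef_rot: [2.983, 1.57, -0.42]
wrist_force: [-0.1, -0.3, 0.3]
finger_gap: 57.4
```

Request:
apply_moves(plan=[0,0,0,0,0,0,0,0,0,0,0,0,0,0,0,0,0,0,0,0,0])

```text
clock: 5.03
eef_pos: [623.3, -211.5, 27.5]
eef_rot: [-2.791, 1.571, 0.089]
wrist_force: [0.2, 1.0, 0.1]
finger_gap: 45.7
```

Request:
apply_moves(plan=[0,0,0,-0.03,0,0,0,0,0,0,-0.05,0,0,0,0,0,0,-0.05,0,0,0,0,0,0,0,0,0,0])

```text
clock: 5.52
eef_pos: [624.6, -212.0, 161.8]
eef_rot: [3.025, 1.564, -0.378]
wrist_force: [-0.3, 0.1, -2.3]
finger_gap: 45.9
```

```bash
python3 go.py 451 -310 150 -79.1
```

```text
clock 5.525 pos [ 624.6 -212.   161.8] yang -105.0 xtool [ 0.0065 -0.0026 -1.    ] gap 45.9
wx -0.451 rows>= 3
tool shift [0.0118 0.0634 0.189 ] in 4 [0.0029 0.0158 0.0473]
```

Request:
apply_moves(plan=[-0.15,0,0,0,0,0,0,-0.15,0,0,0,0,0,0,-0.15,0,0,0,0,0,0,0,0,0,0,0.016,0.047,0,0,0,0,0,0.016,0.047,0])

```text
clock: 6.15
eef_pos: [535.3, -260.6, 155.6]
eef_rot: [-0.685, 1.568, 2.647]
wrist_force: [0.5, -0.4, -0.7]
finger_gap: 46.1
```

Request:
apply_moves(plan=[0,0,0,0,0.016,0.047,0,0,0,0,0,0.016,0.047,0,0,0,0,0,0,0,0,0,0,0,0,0,0,0])

```text
clock: 6.65
eef_pos: [450.7, -309.4, 156.7]
eef_rot: [-1.033, 1.57, 2.297]
wrist_force: [0.8, 0.0, -1.1]
finger_gap: 46.1
```

```bash
python3 go.py 451 -310.2 60 -79.1
```

```text
clock 6.65 pos [ 450.7 -309.4  156.7] yang -79.2 xtool [-6.e-04  7.e-04 -1.e+00] gap 46.1
wx -0.002 rows>= 1
tool shift [ 0.0967  0.0009 -0.0001] in 2 [ 0.0484  0.0004 -0.0001]
```

Request:
apply_moves(plan=[0,0,0,0.045,0.001,0,0,0,0,0,0.045,0,0,0,0,0,0,0.02,0,0,0,0,0,0,0,0,0,0])

```text
clock: 7.15
eef_pos: [450.8, -309.4, 45.7]
eef_rot: [-0.885, 1.567, 2.447]
wrist_force: [-0.0, -0.4, 0.3]
finger_gap: 45.6
```

```bash
python3 go.py 451 -310.2 33 -79.1;python3 - <<'E'
from h import *
c=cams.camera("wrist");crop(c["image"],(140,100,420,310),2.8,"w5.png")
E
```

```text
clock 7.15 pos [ 450.8 -309.4   45.7] yang -79.1 xtool [-0.0027  0.0022 -1.    ] gap 45.6
wx -0.0 rows>= 1
tool shift [0.0127 0.0009 0.    ] in 1 [0.0127 0.0009 0.    ]
```

View pics/w5.png

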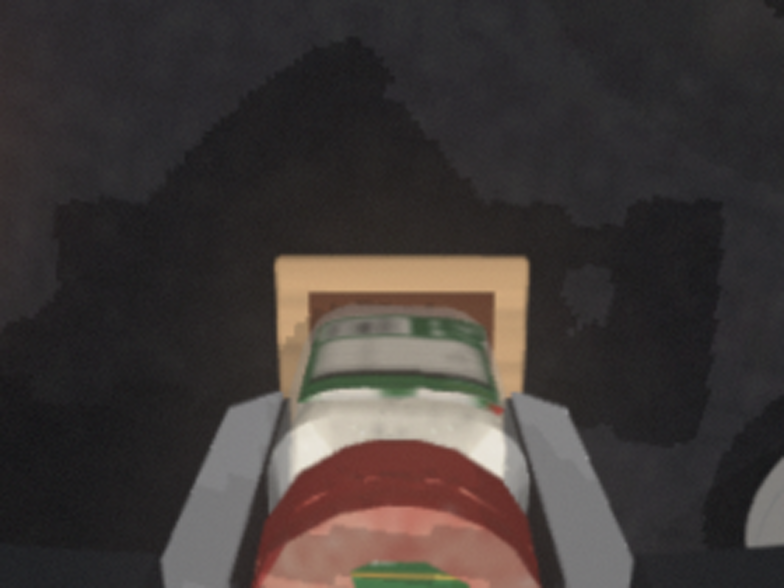

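Request:
apply_moves(plan=[0,0,0,0.008,0.001,0,0,0,0,0,0.004,0,0,0,0,0,0,0,0,0,0])

```text
clock: 7.58
eef_pos: [451.0, -311.6, 35.4]
eef_rot: [-1.21, 1.571, 2.121]
wrist_force: [-0.6, -0.7, -0.9]
finger_gap: 46.0
```

Request:
apply_moves(plan=[0,0,0,0,0,0,100,0,0,0,0,0,0,100,0,0,0,0,0,0,100,0,0,0,0,0,0,100,0,0,0,0,0,0,100])

```text
clock: 8.2
eef_pos: [451.0, -311.7, 35.5]
eef_rot: [2.293, 1.571, -0.66]
wrist_force: [0.2, 0.0, -0.1]
finger_gap: 91.7
```

```bash
python3 go.py 606 -89 150 -90;python3 - <<'E'
from h import *
c=cams.camera("wrist");crop(c["image"],(140,100,420,310),2.8,"w6.png")
E
```

```text
clock 8.2 pos [ 451.  -311.7   35.5] yang -79.2 xtool [ 1.e-04 -1.e-04 -1.e+00] gap 91.7
wx 0.189 rows>= 2
tool shift [-0.1145 -0.2227 -0.155 ] in 5 [-0.0229 -0.0445 -0.031 ]
```

View pics/w6.png

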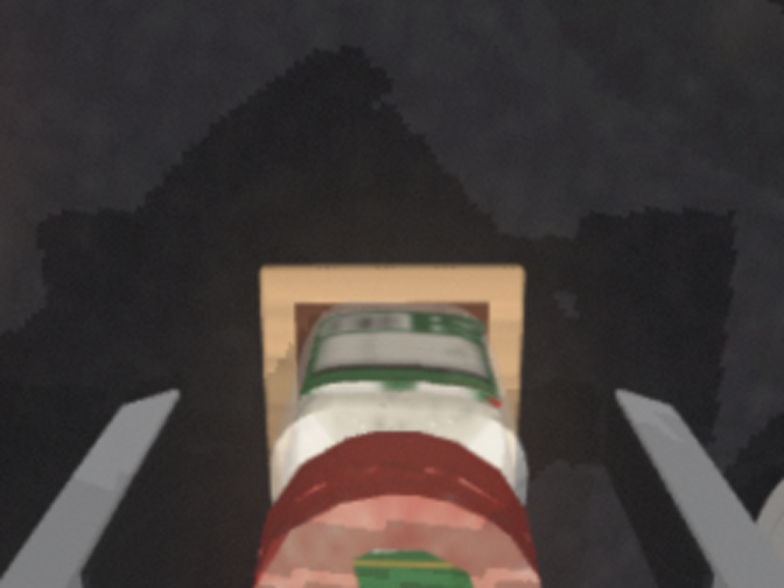

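Request:
apply_moves(plan=[0,0,0,-0.04,0,0,100,0,0,0,-0.05,0,0,100,0,0,0,-0.05,0,0,100,0.094,0,0,0,0,0,100,0.094,0,0,0,0,0,100])

```text
clock: 8.88
eef_pos: [451.0, -311.7, 176.0]
eef_rot: [2.494, 1.57, -0.65]
wrist_force: [-0.2, 0.3, -0.4]
finger_gap: 93.8
```

Request:
apply_moves(plan=[0,0,0,0,-0.045,-0.031,100,0,0,0,0,-0.045,-0.031,100,0,0,0,0,-0.045,-0.031,100,0,0,0,0,-0.045,-0.031,100,0,0,0,0,-0.042,-0.031,100])

```text
clock: 9.5
eef_pos: [606.6, -87.8, 175.5]
eef_rot: [2.725, 1.571, -0.415]
wrist_force: [0.7, -0.3, 0.3]
finger_gap: 93.5
```

Request:
apply_moves(plan=[0,0,0,0,0,0,100])

```text
clock: 9.62
eef_pos: [606.9, -86.7, 175.0]
eef_rot: [-0.867, 1.57, 2.279]
wrist_force: [-0.4, -0.9, -0.8]
finger_gap: 94.1
```

```bash
python3 go.py 606 -89 30 -90;python3 - <<'E'
from h import *
s=readout.read_state();c=cams.camera("wrist");crop(c["image"],(140,50,420,260),2.8,"w7.png")
E
```

```text
clock 9.625 pos [606.9 -86.7 175. ] yang -89.7 xtool [-3.e-04  3.e-04 -1.e+00] gap 94.1
wx 0.005 rows>= 1
tool shift [0.145  0.0023 0.0009] in 3 [0.0483 0.0008 0.0003]
```

View pics/w7.png

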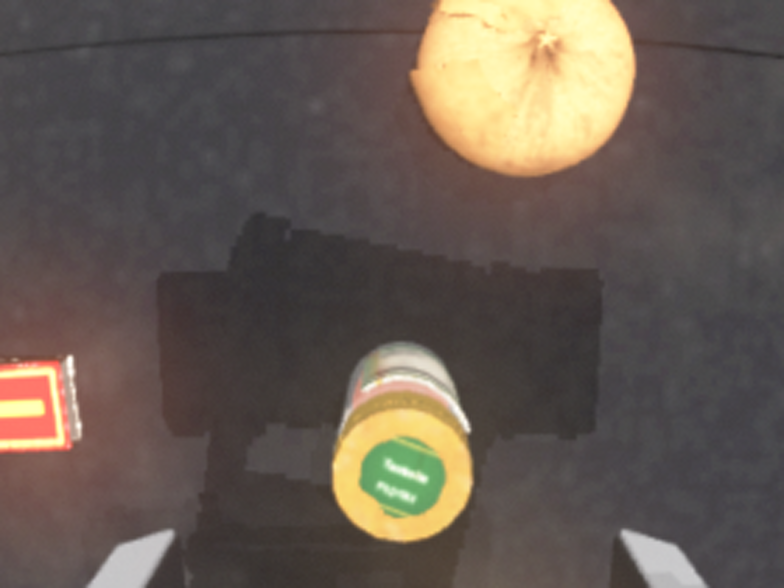

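Request:
apply_moves(plan=[0,0,0,0.045,0.002,0.001,100,0,0,0,0.05,0,0,100,0,0,0,0.05,0,0,100,0,0,0,0,0,0,100])

```text
clock: 10.18
eef_pos: [602.4, -92.1, 27.6]
eef_rot: [-0.197, 1.564, 2.944]
wrist_force: [0.1, 0.2, 0.2]
finger_gap: 93.9
```

```bash
python3 go.py 606 -89 30 -90;python3 - <<'E'
from h import *
s=readout.read_state();c=cams.camera("wrist");crop(c["image"],(140,100,420,310),2.8,"w8.png")
M=R.from_euler('xyz',s["eef_rot"]).as_matrix()
for p in ([0,0,0],):
    for dz in (-21,):
        print(proj(c,[s["eef_pos"]+M@np.array([s["eef_pos"][2],0,dz])],s),"px of expected far base edge; crop:",((proj(c,[s["eef_pos"]+M@np.array([s["eef_pos"][2],0,dz])],s)-[140,100])*2.8))
E
```

```text
clock 10.175 pos [602.4 -92.1  27.6] yang -90.0 xtool [-0.0063  0.0013 -1.    ] gap 93.9
wx -0.0 rows>= 1
tool shift [-0.0024 -0.0031 -0.0036] in 1 [-0.0024 -0.0031 -0.0036]
[[280.85902136 208.21185611]] px of expected far base edge; crop: [[394.40525981 302.9931971 ]]
```

View pics/w8.png

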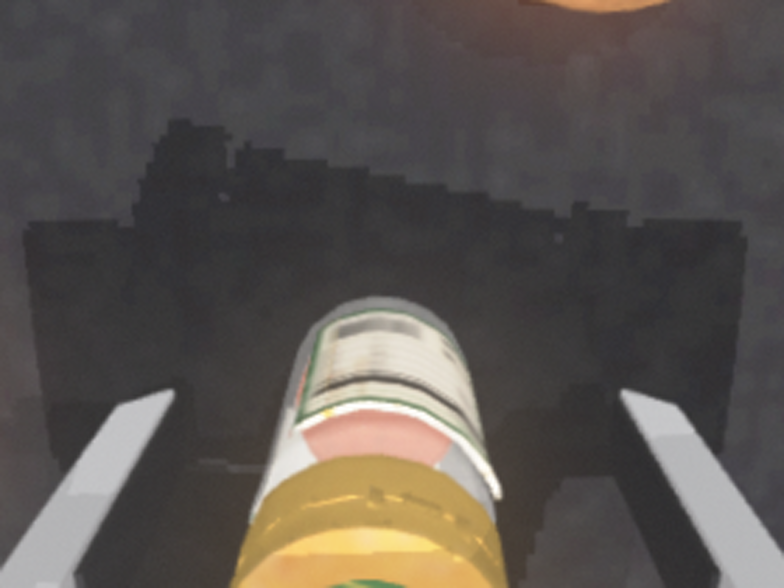

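Request:
apply_moves(plan=[0,0,0,-0.003,-0.003,-0.002,0,0,0,0,0,0,0,0,0,0,0,0,0,0,0,0,0,0,0,0,0,0,0,0,0,0,0,0,0], force=25)

```text
clock: 10.85
eef_pos: [606.8, -88.5, 33.5]
eef_rot: [-0.78, 1.571, 2.363]
wrist_force: [0.3, 0.5, 0.2]
finger_gap: 47.2
```

Request:
apply_moves(plan=[0,0,0,0,0,0,0,0,0,0,0,0,0,0,0,0,0,0,0,0,0])

```text
clock: 11.22
eef_pos: [606.8, -88.5, 33.4]
eef_rot: [-0.256, 1.571, 2.886]
wrist_force: [-1.1, 0.2, -0.1]
finger_gap: 41.2
```

Request:
apply_moves(plan=[0,0,0,-0.03,0,0,0,0,0,0,-0.04,0,0,0,0,0,0,-0.02,0,0,0,0,0,0,0,0,0,0])

```text
clock: 11.72
eef_pos: [607.4, -88.6, 124.7]
eef_rot: [2.922, 1.568, -0.219]
wrist_force: [-0.2, 0.2, -2.2]
finger_gap: 41.1
```

```bash
python3 go.py 479.5 -145.8 118 -90
```

```text
clock 11.725 pos [607.4 -88.6 124.7] yang -90.0 xtool [ 2.5e-03 -6.0e-04 -1.0e+00] gap 41.1
wx 0.001 rows>= 1
tool shift [0.0067 0.0572 0.1279] in 3 [0.0022 0.0191 0.0426]
```

Request:
apply_moves(plan=[0,0,0,0,0.019,0.042,0,0,0,0,0,0.019,0.042,0,0,0,0,0,0.019,0.042,0,0,0,0,0,0,0,0,0,0,0,0.04,0,0,0])

```text
clock: 12.35
eef_pos: [482.4, -146.1, 84.4]
eef_rot: [2.803, 1.566, -0.339]
wrist_force: [0.3, -0.5, -1.9]
finger_gap: 41.1
```

Request:
apply_moves(plan=[0,0,0,0.03,0,0,0,0,0,0,0,0,0,0,0,0,0,0,0,0,0])

```text
clock: 12.72
eef_pos: [481.5, -145.5, 54.1]
eef_rot: [2.832, 1.57, -0.308]
wrist_force: [0.1, 0.1, -1.1]
finger_gap: 41.4
```

```bash
python3 go.py 481 -145.8 38.5 -90;python3 - <<'E'
from h import *
s=readout.read_state();c=cams.camera("wrist");crop(c["image"],(140,100,420,310),2.8,"w9.png")
E
```

```text
clock 12.725 pos [ 481.5 -145.5   54.1] yang -89.9 xtool [ 6.e-04 -2.e-04 -1.e+00] gap 41.4
wx 0.001 rows>= 1
tool shift [0.0156 0.0003 0.0005] in 1 [0.0156 0.0003 0.0005]
```

View pics/w9.png

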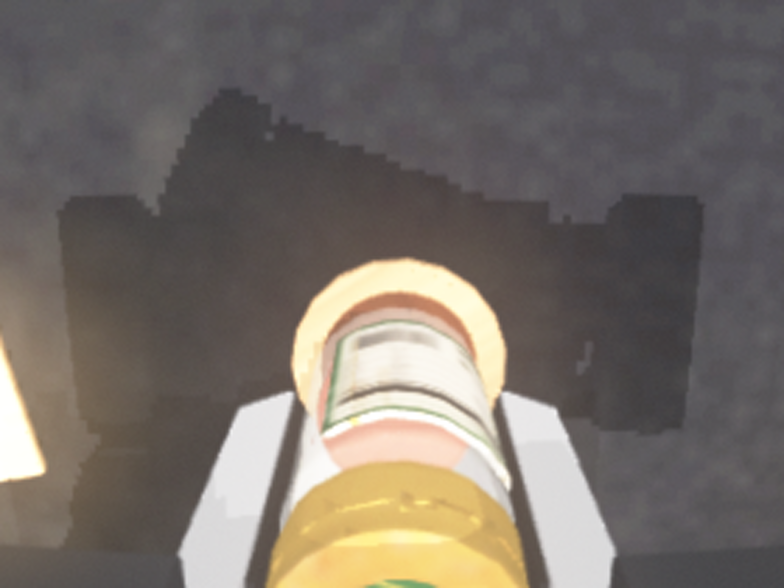

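Well aligned with the coaster. Lower the last 15 mm and release.

Request:
apply_moves(plan=[0,0,0,0.008,0,0,0,0,0,0,0.006,0,0,0,0,0,0,0,0,0,0,0,0,0,0,0,0,0])

```text
clock: 13.28
eef_pos: [480.9, -145.6, 39.6]
eef_rot: [2.696, 1.571, -0.445]
wrist_force: [-1.0, -0.6, -0.8]
finger_gap: 41.3
```

```bash
python3 go.py 481 -145.8 38.5 -90
```

```text
clock 13.275 pos [ 480.9 -145.6   39.6] yang -90.0 xtool [ 1.e-04 -1.e-04 -1.e+00] gap 41.3
wx 0.001 rows>= 1
tool shift [ 0.0011  0.0002 -0.0001] in 1 [ 0.0011  0.0002 -0.0001]
```

Request:
apply_moves(plan=[0,0,0,0.001,0,0,0,0,0,0,0,0,0,100,0,0,0,0,0,0,100,0,0,0,0,0,0,100,0,0,0,0,0,0,100])

```text
clock: 13.9
eef_pos: [480.8, -145.6, 38.5]
eef_rot: [2.775, 1.571, -0.366]
wrist_force: [-0.2, 0.2, -0.0]
finger_gap: 77.4
```

Request:
apply_moves(plan=[0,0,0,0,0,0,100,0,0,0,-0.04,0,0,100,0,0,0,-0.05,0,0,100,0,0,0,-0.05,0,0,100,0,0,0,0,0,0,100])

```text
clock: 14.52
eef_pos: [482.2, -146.1, 182.0]
eef_rot: [2.778, 1.564, -0.363]
wrist_force: [-0.7, 0.6, 0.1]
finger_gap: 93.8
```

```bash
python3 go.py 602 72.5 120 -87;python3 - <<'E'
from h import *
s=readout.read_state();c=cams.camera("wrist");cv2.imwrite("pics/w10.png",c["image"][:,:,::-1])
E
```

```text
clock 14.525 pos [ 482.2 -146.1  182. ] yang -90.0 xtool [ 0.0061 -0.0023 -1.    ] gap 93.8
wx -0.052 rows>= 1
tool shift [ 0.062  -0.212  -0.1311] in 5 [ 0.0124 -0.0424 -0.0262]
```

View pics/w10.png

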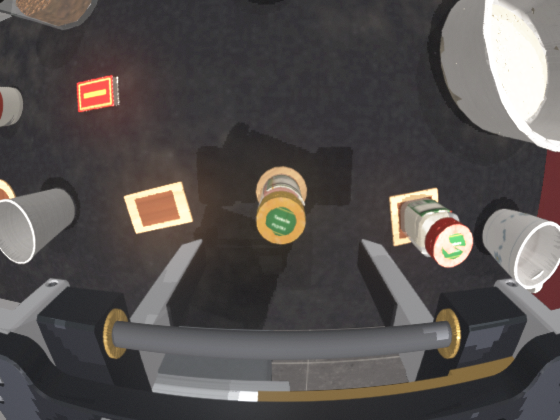

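Request:
apply_moves(plan=[-0.05,0,0,0,0,0,100,0,0,0,0.01,-0.053,-0.033,100,0,0,0,0.01,-0.053,-0.033,100,0,0,0,0.01,-0.053,-0.033,100,0,0,0,0.01,-0.053,-0.032,100])

```text
clock: 15.2
eef_pos: [599.8, 72.5, 136.6]
eef_rot: [0.04, 1.568, -3.051]
wrist_force: [0.8, -1.4, 0.9]
finger_gap: 93.8
```

Request:
apply_moves(plan=[0,0,0,0.03,0,0,100,0,0,0,0,0,0,100,0,0,0,0,0,0,100])

```text
clock: 15.58
eef_pos: [599.7, 70.1, 109.1]
eef_rot: [0.142, 1.571, -2.949]
wrist_force: [0.4, -0.3, 0.0]
finger_gap: 94.0
```

```bash
cat > mb.py <<'E'
from h import *
s=readout.read_state();c=cams.camera("wrist");im=c["image"];crop(im,(140,100,420,310),2.8,"w11.png")
k=4;up=cv2.resize(im,None,fx=k,fy=k,interpolation=cv2.INTER_CUBIC);hs=cv2.cvtColor(up,cv2.COLOR_RGB2HSV)
q=((hs[...,1]>140)&(hs[...,2]>110)&((hs[...,0]<35)|(hs[...,0]>165))).astype(np.uint8);q[:k*100]=0;q[k*320:]=0;q[:,:k*190]=0;q[:,k*370:]=0
ct=max(cv2.findContours(q,0,1)[0],key=cv2.contourArea)[:,0]
w=cast(c,(ct+.5)/k-.5,14,s).astype(np.float32);r=cv2.minAreaRect(w);print(np.round(r[0],1),np.round(r[1],1),round(r[2],1))
E
python3 mb.py;  python3 go.py 602 72.5 3 -87
```

```text
[601.8  72.8] [27.  42.7] 2.7
clock 15.625 pos [600.   70.1 109.7] yang -87.1 xtool [ 9.e-04  1.e-04 -1.e+00] gap 93.8
wx -0.003 rows>= 1
tool shift [ 0.1067 -0.0023 -0.0022] in 2 [ 0.0533 -0.0012 -0.0011]
```

View pics/w11.png

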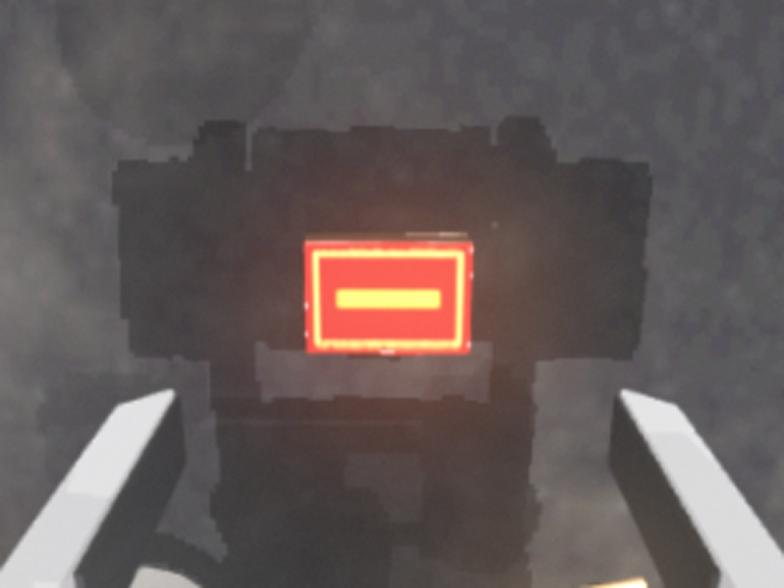

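Request:
apply_moves(plan=[0,0,0,0.045,-0.003,-0.002,100,0,0,0,0.045,0,0,100,0,0,0,0,0,0,100,0,0,0,0,0,0,100])

```text
clock: 16.12
eef_pos: [602.8, 73.5, 21.3]
eef_rot: [-3.125, 1.568, 0.067]
wrist_force: [0.0, 0.3, 0.3]
finger_gap: 94.3
```

```bash
python3 go.py 602 72.5 4 -87
```

```text
clock 16.125 pos [602.8  73.5  21.3] yang -87.1 xtool [ 2.9e-03  2.0e-04 -1.0e+00] gap 94.3
wx -0.002 rows>= 1
tool shift [0.0173 0.001  0.0008] in 1 [0.0173 0.001  0.0008]
```

Request:
apply_moves(plan=[0,0,0,0.01,0.001,0.001,100,0,0,0,0.006,0,0,100,0,0,0,0,0,0,60,0,0,0,0,0,0,60,0,0,0,0,0,0,60], force=12)

```text
clock: 16.75
eef_pos: [600.8, 72.8, 3.1]
eef_rot: [-3.132, 1.57, 0.061]
wrist_force: [1.1, 0.0, 0.7]
finger_gap: 67.3
```

Request:
apply_moves(plan=[0,0,0,0,0,0,0,0,0,0,0,0,0,0,0,0,0,0,0,0,0,0,0,0,0,0,0,0,0,0,0,0,0,0,0])

```text
clock: 17.38
eef_pos: [600.7, 72.8, 2.9]
eef_rot: [-2.987, 1.571, 0.205]
wrist_force: [-0.6, -1.1, 2.0]
finger_gap: 52.1
```

```bash
python3 mb.py; python3 go.py 602 72.5 4 -87
```

```text
[601.7  72.5] [36.6 52.7] 2.7
clock 17.425 pos [600.7  72.8   2.9] yang -87.1 xtool [ 1.e-04  0.e+00 -1.e+00] gap 51.4
wx -0.002 rows>= 1
tool shift [-0.0011  0.0003 -0.0013] in 1 [-0.0011  0.0003 -0.0013]
```

View pics/w11.png

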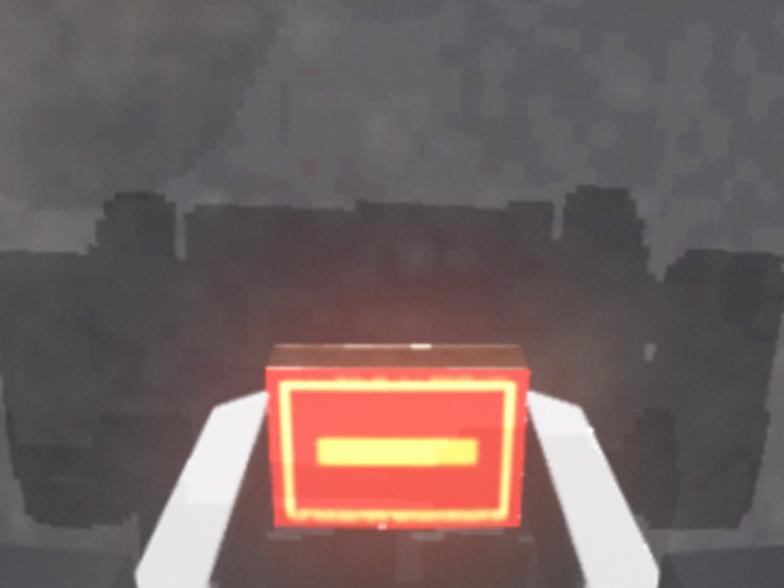

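Request:
apply_moves(plan=[0,0,0,-0.02,0,0,0,0,0,0,-0.03,0,0,0,0,0,0,-0.02,0,0,0,-0.08,0,0,0,0,0,0,-0.08,0,0,0,0,0,0])

```text
clock: 18.05
eef_pos: [601.0, 72.8, 74.5]
eef_rot: [2.981, 1.569, 0.053]
wrist_force: [0.8, 0.1, -0.2]
finger_gap: 51.8
```

Request:
apply_moves(plan=[0,0,0,0,0,0,0])

```text
clock: 18.18
eef_pos: [600.9, 72.8, 74.0]
eef_rot: [2.976, 1.57, 0.045]
wrist_force: [-0.2, 0.6, -0.1]
finger_gap: 51.3
```

```bash
python3 mb.py; python3 go.py 458.5 3 40 -77.8
```

```text
[567.9  65.4] [52.1 75. ] 11.8
clock 18.225 pos [600.8  72.8  73.8] yang -78.0 xtool [ 9.e-04  1.e-04 -1.e+00] gap 52.1
wx -0.004 rows>= 1
tool shift [0.0338 0.0381 0.1539] in 3 [0.0113 0.0127 0.0513]
```

Request:
apply_moves(plan=[0,0,0,0,0.013,0.051,0,0,0,0,0,0.013,0.051,0,0,0,0,0,0.012,0.05,0,0,0,0,0.03,0,0,0,0,0,0,0,0,0,0])

```text
clock: 18.85
eef_pos: [459.2, 3.7, 42.3]
eef_rot: [-0.291, 1.569, 3.06]
wrist_force: [-0.9, -0.2, -0.0]
finger_gap: 51.7
```

Request:
apply_moves(plan=[0,0,0,0,0,0,0])

```text
clock: 18.98
eef_pos: [460.7, 3.9, 43.7]
eef_rot: [2.908, 1.57, -0.023]
wrist_force: [0.6, -1.1, -0.0]
finger_gap: 51.9
```

```bash
python3 mb.py; python3 go.py 458.5 3 9 -77.8
```

```text
[ 4.422e+02 -3.000e-01] [45.5 65.4] 11.9
clock 19.025 pos [460.8   3.9  43.7] yang -77.9 xtool [ 1.1e-03 -1.0e-04 -1.0e+00] gap 51.7
wx -0.002 rows>= 1
tool shift [0.0347 0.0004 0.0024] in 1 [0.0347 0.0004 0.0024]
```

View pics/w11.png

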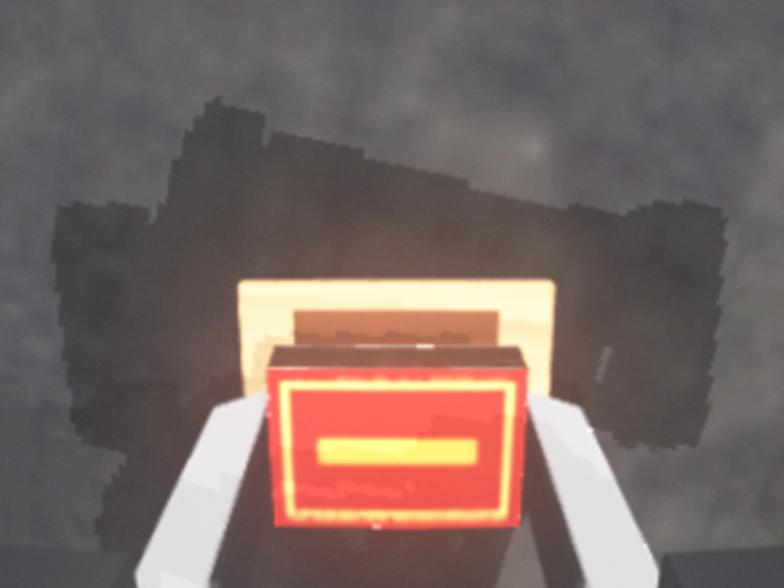

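Request:
apply_moves(plan=[0,0,0,0.02,0,0.002,0,0,0,0,0.01,0,0,0,0,0,0,0.003,0,0,0,0,0,0,0,0,0,0])

```text
clock: 19.52
eef_pos: [458.3, 3.4, 10.1]
eef_rot: [2.994, 1.571, 0.063]
wrist_force: [0.5, -0.4, -1.1]
finger_gap: 51.9
```

```bash
python3 mb.py; python3 go.py 458.5 3 8.4 -77.8
```

```text
[455.7   2.5] [28.1 44.7] 11.9
clock 19.575 pos [458.4   3.4  10.3] yang -77.9 xtool [ 6.e-04 -1.e-04 -1.e+00] gap 51.7
wx -0.002 rows>= 1
tool shift [ 0.0019  0.0004 -0.0001] in 1 [ 0.0019  0.0004 -0.0001]
```

View pics/w11.png

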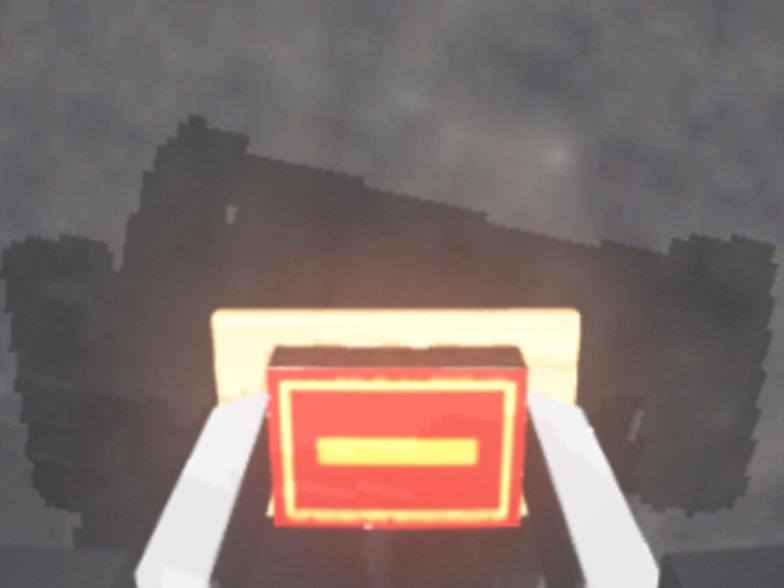

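Request:
apply_moves(plan=[0,0,0,0.002,0,0,0,0,0,0,0,0,0,0,0,0,0,0,0,0,75,0,0,0,0,0,0,75,0,0,0,0,0,0,75])

```text
clock: 20.2
eef_pos: [458.0, 3.4, 7.9]
eef_rot: [-3.064, 1.571, 0.288]
wrist_force: [-0.7, -0.2, -0.2]
finger_gap: 70.4
```

Request:
apply_moves(plan=[0,0,0,-0.03,0,0,100,0,0,0,-0.05,0,0,100,0,0,0,-0.055,0,0,100,0,0,0,-0.04,0,0,100,0,0,0,0,0,0,100])

```text
clock: 20.82
eef_pos: [459.1, 3.3, 185.5]
eef_rot: [2.866, 1.565, -0.065]
wrist_force: [0.5, 0.6, -1.8]
finger_gap: 93.7
```

```bash
python3 mb.py; python3 go.py 609 233 185 -90;python3 - <<'E'
from h import *
s=readout.read_state();c=cams.camera("wrist");cv2.imwrite("pics/w12.png",c["image"][:,:,::-1])
im=c["image"];k=4;up=cv2.resize(im,None,fx=k,fy=k,interpolation=cv2.INTER_CUBIC);V=cv2.cvtColor(up,cv2.COLOR_RGB2HSV)[...,2]
E
```

```text
[458.3   3. ] [27.3 43.5] 12.0
clock 20.875 pos [458.3   3.4 183.5] yang -77.9 xtool [ 2.e-03 -1.e-04 -1.e+00] gap 94.1
wx 0.211 rows>= 2
tool shift [-0.0015 -0.2296 -0.1507] in 5 [-0.0003 -0.0459 -0.0301]
```

View pics/w12.png

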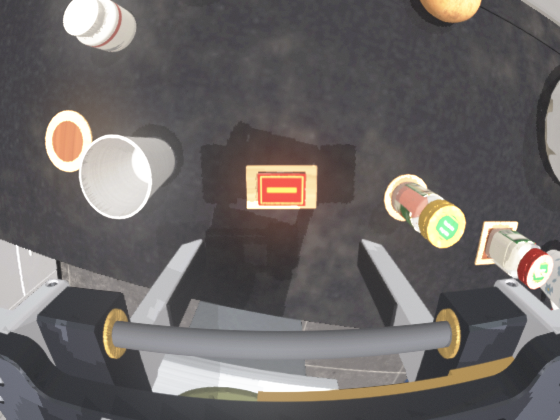

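```bash
python3 go.py 609 233 160
```

```text
clock 20.925 pos [457.8   3.4 182.3] yang -77.9 xtool [-3.e-04  0.e+00 -1.e+00] gap 94.1
wx -0.0 rows>= 0
tool shift [ 0.0223 -0.1929 -0.1959] in 5 [ 0.0045 -0.0386 -0.0392]
```

Request:
apply_moves(plan=[0,0,0,0,-0.0385,-0.039,100,0,0,0,0,-0.0385,-0.039,100,0,0,0,0,-0.0385,-0.039,100,0,0,0,0,-0.0385,-0.039,100,0,0,0,0,-0.0385,-0.039,100])

```text
clock: 21.55
eef_pos: [608.7, 233.9, 180.6]
eef_rot: [0.118, 1.568, -2.812]
wrist_force: [0.4, -0.2, 0.9]
finger_gap: 94.0
```

Request:
apply_moves(plan=[0,0,0,0.02,0,0,100,0,0,0,0,0,0,100,0,0,0,0,0,0,100])

```text
clock: 21.92
eef_pos: [608.3, 231.9, 162.7]
eef_rot: [0.083, 1.57, -2.848]
wrist_force: [-0.6, 0.3, 0.2]
finger_gap: 94.1
```

```bash
python3 go.py 609 233 16;python3 - <<'E'
from h import *
s=readout.read_state();c=cams.camera("wrist");cv2.imwrite("pics/w13.png",c["image"][:,:,::-1])
E
```

```text
clock 21.925 pos [608.3 231.9 162.7] yang -78.0 xtool [-6.e-04 -2.e-04 -1.e+00] gap 94.1
wx -0.0 rows>= 0
tool shift [ 0.1467 -0.0009 -0.0009] in 3 [ 0.0489 -0.0003 -0.0003]
```

View pics/w13.png

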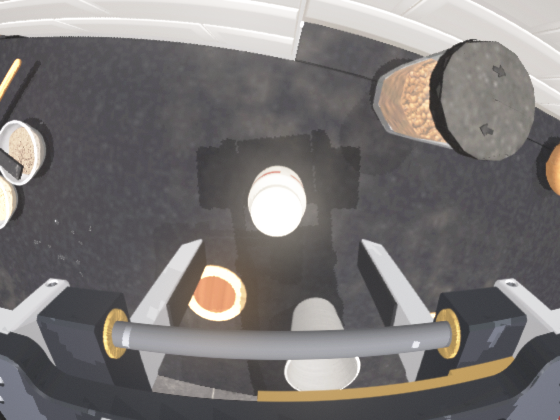

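```bash
python3 - <<'E'
from h import *
s=readout.read_state();c=cams.camera("wrist")
print(cast(c,[277,207],86,s), cast(c,[277,166],30,s))
c2=cams.camera("wrist");im=c2["image"];crop(im,(220,140,340,250),6,"wb.png")
E
```

```text
[[614.68440581 236.60163418]] [[638.91551509 242.40713051]]
```

View pics/wb.png

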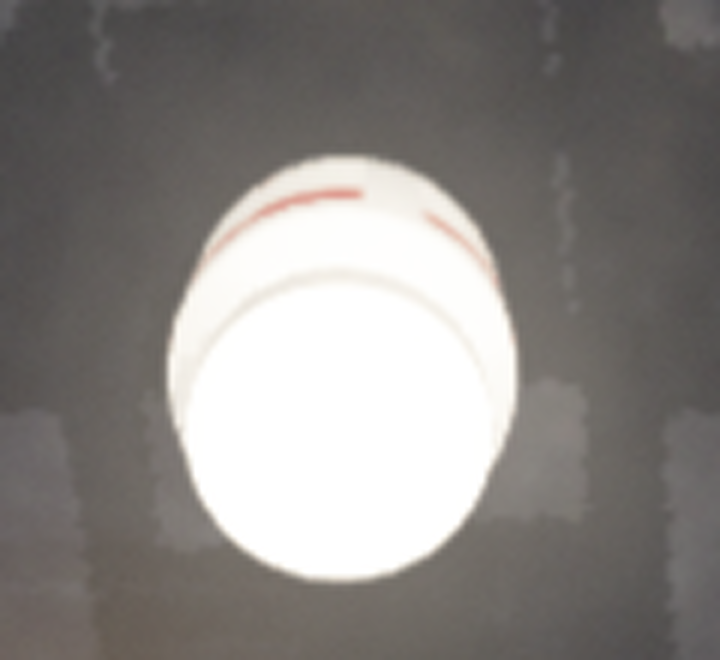

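```bash
python3 - <<'E'
from h import *
s=readout.read_state();c=cams.camera("wrist")
a=cast(c,[276.8,211.7],86,s)[0];b=cast(c,[278,166],1,s)[0]-27*np.array([np.cos(np.radians(12)),np.sin(np.radians(12))]);print(a,b)
E
python3 go.py 610 235.5 16
```

```text
[610.7636562  236.02705921] [608.20802113 235.27168887]
clock 22.125 pos [608.6 232.1 163.6] yang -78.0 xtool [ 1.e-03  3.e-04 -1.e+00] gap 94.3
wx -0.0 rows>= 0
tool shift [ 0.1476 -0.003  -0.0021] in 3 [ 0.0492 -0.001  -0.0007]
```

Bottle at about (609.5, 235.5). Descend.

Request:
apply_moves(plan=[0,0,0,0.045,-0.003,-0.001,100,0,0,0,0.05,0,0,100,0,0,0,0.05,0,0,100,0,0,0,0,0,0,100,0,0,0,0,0,0,100])

```text
clock: 22.75
eef_pos: [609.9, 235.9, 20.4]
eef_rot: [-3.023, 1.568, 0.329]
wrist_force: [0.2, -0.5, 1.0]
finger_gap: 94.0
```

```bash
python3 go.py 609.5 235.5 18;python3 - <<'E'
from h import *
s=readout.read_state();c=cams.camera("wrist");crop(c["image"],(140,100,420,310),2.8,"w14.png")
E
```

```text
clock 22.75 pos [609.9 235.9  20.4] yang -77.9 xtool [ 0.0028  0.001  -1.    ] gap 94.0
wx -0.0 rows>= 0
tool shift [0.0024 0.0003 0.0005] in 1 [0.0024 0.0003 0.0005]
```

View pics/w14.png

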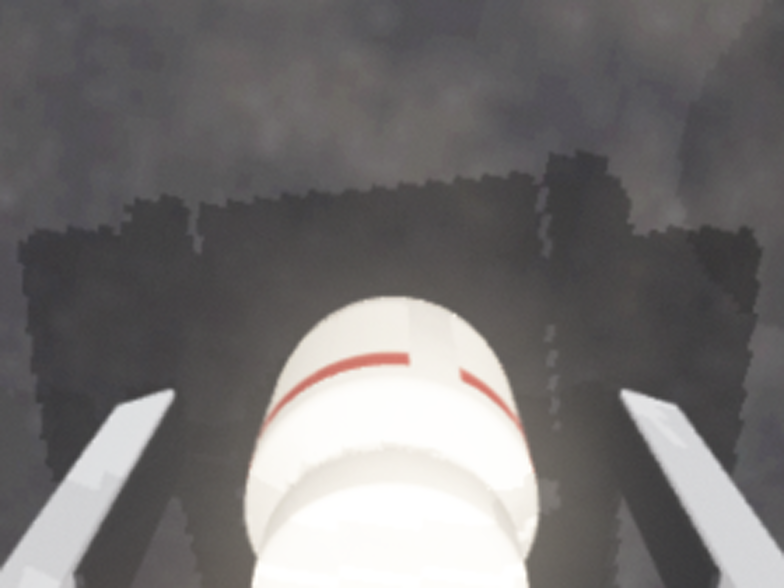

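Centred. Close.

Request:
apply_moves(plan=[0,0,0,0.002,0,0,0,0,0,0,0,0,0,0,0,0,0,0,0,0,0,0,0,0,0,0,0,0,0,0,0,0,0,0,0], force=20)

```text
clock: 23.42
eef_pos: [608.8, 235.6, 15.9]
eef_rot: [-2.579, 1.571, 0.773]
wrist_force: [-0.4, 0.7, 0.5]
finger_gap: 52.5
```

Request:
apply_moves(plan=[0,0,0,0,0,0,0,0,0,0,0,0,0,0])

```text
clock: 23.68
eef_pos: [608.8, 235.6, 15.9]
eef_rot: [-2.596, 1.571, 0.756]
wrist_force: [-0.3, 0.6, 2.1]
finger_gap: 52.4
```

Request:
apply_moves(plan=[0,0,0,-0.03,0,0,0,0,0,0,-0.05,0,0,0,0,0,0,-0.03,0,0,0,0,0,0,0,0,0,0])

```text
clock: 24.18
eef_pos: [609.6, 235.8, 128.0]
eef_rot: [-3.049, 1.567, 0.303]
wrist_force: [0.5, 0.1, -1.5]
finger_gap: 52.3
```

```bash
python3 go.py 464.5 285.5 120
```

```text
clock 24.175 pos [609.6 235.8 128. ] yang -77.9 xtool [ 0.0038  0.0012 -1.    ] gap 52.3
wx -0.0 rows>= 0
tool shift [ 0.008  -0.079   0.1315] in 3 [ 0.0027 -0.0263  0.0438]
```

Request:
apply_moves(plan=[0,0,0,0,-0.026,0.044,0,0,0,0,0,-0.026,0.044,0,0,0,0,0,-0.026,0.044,0,0,0,0,0,0,0,0,0,0,0,0.04,0,0,0])

```text
clock: 24.8
eef_pos: [464.6, 284.8, 86.6]
eef_rot: [-2.903, 1.566, 0.45]
wrist_force: [-0.8, 0.8, -0.9]
finger_gap: 52.7
```

Request:
apply_moves(plan=[0,0,0,0.04,0,0,0,0,0,0,0,0,0,0,0,0,0,0,0,0,0])

```text
clock: 25.18
eef_pos: [464.1, 284.3, 46.7]
eef_rot: [-2.887, 1.57, 0.465]
wrist_force: [0.4, -0.5, -1.4]
finger_gap: 52.4
```

```bash
python3 go.py 464.5 285.5 21;python3 - <<'E'
from h import *
s=readout.read_state();c=cams.camera("wrist");crop(c["image"],(140,100,420,310),2.8,"w15.png")
E
```

```text
clock 25.175 pos [464.1 284.3  46.7] yang -77.9 xtool [ 7.e-04  3.e-04 -1.e+00] gap 52.4
wx -0.0 rows>= 0
tool shift [ 0.0257 -0.0011 -0.0007] in 1 [ 0.0257 -0.0011 -0.0007]
```

View pics/w15.png

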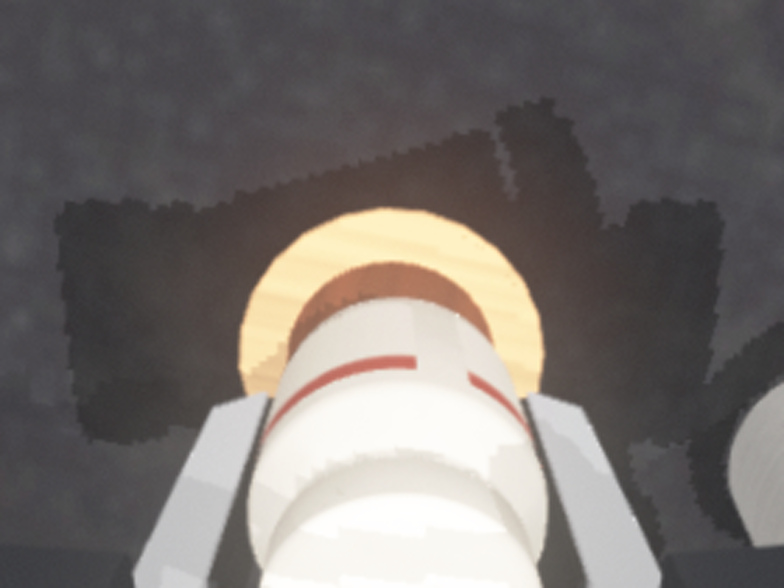

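Well lined up (inlay arc centred at column ~391, bottle ~398). Lower.

Request:
apply_moves(plan=[0,0,0,0.014,-0.001,0,0,0,0,0,0.01,0,0,0,0,0,0,0,0,0,0,0,0,0,0,0,0,0])

```text
clock: 25.72
eef_pos: [463.1, 285.1, 21.7]
eef_rot: [0.426, 1.57, -2.505]
wrist_force: [0.7, -0.3, -0.8]
finger_gap: 52.7
```

```bash
python3 go.py 464.5 285.5 21
```

```text
clock 25.725 pos [463.1 285.1  21.7] yang -77.9 xtool [-3.e-04 -2.e-04 -1.e+00] gap 52.7
wx -0.0 rows>= 0
tool shift [ 0.0007 -0.0001 -0.0015] in 1 [ 0.0007 -0.0001 -0.0015]
```

Request:
apply_moves(plan=[0,0,0,0.0005,0,-0.001,0,0,0,0,0,0,0,90,0,0,0,0,0,0,90,0,0,0,0,0,0,90,0,0,0,0,0,0,90])

```text
clock: 26.35
eef_pos: [464.2, 285.4, 21.4]
eef_rot: [-2.728, 1.571, 0.624]
wrist_force: [0.2, -0.1, -0.1]
finger_gap: 83.8
```

Request:
apply_moves(plan=[0,0,0,-0.04,0,0,90,0,0,0,-0.05,0,0,90,0,0,0,-0.05,0,0,90,0,0,0,-0.04,0,0,90,0,0,0,0,0,0,90])

```text
clock: 26.98
eef_pos: [465.0, 285.9, 204.4]
eef_rot: [-2.863, 1.565, 0.489]
wrist_force: [-0.2, -0.5, -0.7]
finger_gap: 84.9
```

Request:
apply_moves(plan=[0,0,0,0,0.05,0.01,90,0,0,0,0,0.06,0.01,90,0,0,0,0,0.06,0.01,90,0,0,0,0,0.06,0.01,90,0,0,0,0,0,0,90])

```text
clock: 27.6
eef_pos: [472.8, 48.9, 200.3]
eef_rot: [0.044, 1.569, -2.891]
wrist_force: [0.3, 1.4, 0.2]
finger_gap: 84.7
```

```bash
python3 - <<'E'
from h import *
s=readout.read_state();print(s["clock"],s["eef_pos"])
c=cams.camera("wrist");cv2.imwrite("pics/w16.png",c["image"][:,:,::-1])
for n in ("top","side"):
    c=cams.camera(n);crop(c["image"],(140,140,400,250) if n=="top" else (120,80,360,340),3,n+"end.png")
    # project base rings of the intended poses
E
```

```text
27.6 [472.79832818  48.92159221 200.2734964 ]
```

View pics/w16.png

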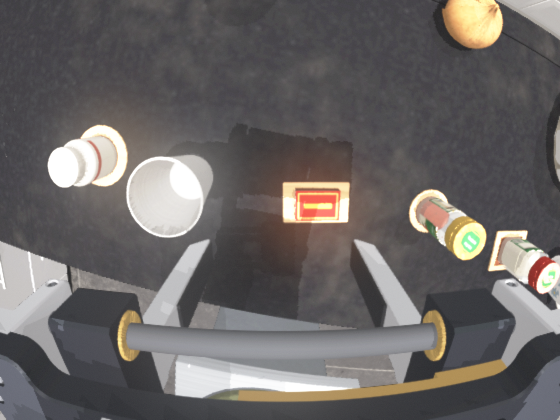

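View pics/topend.png

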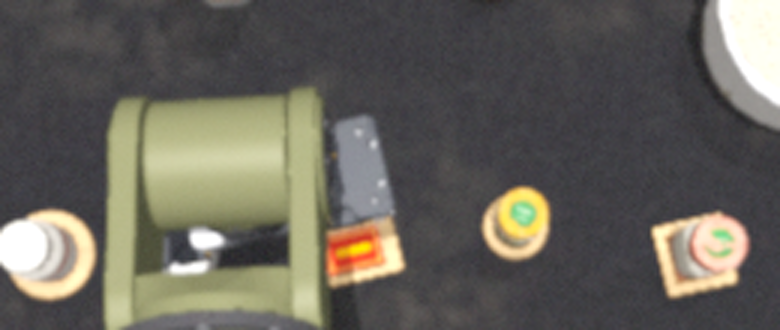

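View pics/sideend.png

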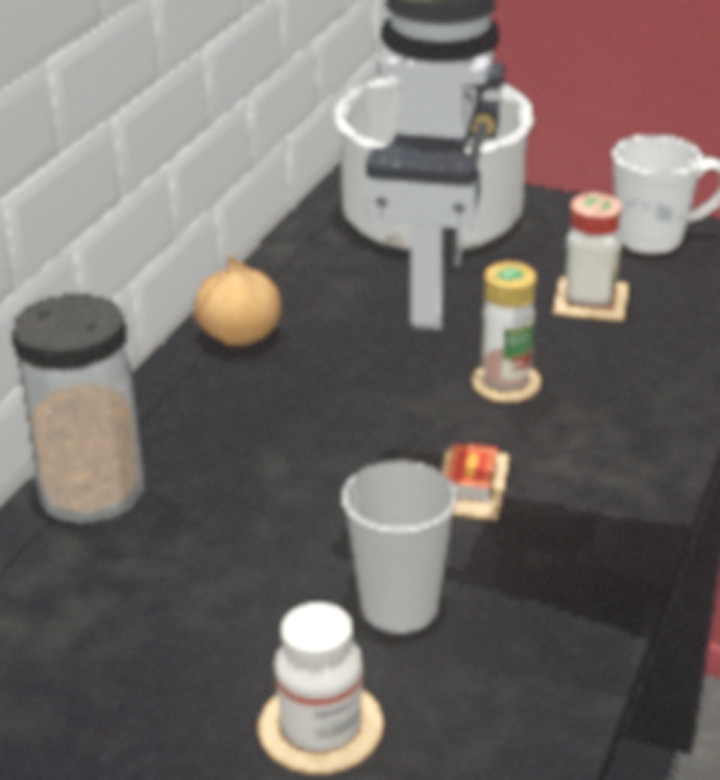

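```bash
python3 - <<'E'
from h import *
t=cams.camera("top");sd=cams.camera("side")
def tp(x,y,z): return cast(t,[140+x/3,140+y/3],z).round(1)
def sp(x,y,z): return cast(sd,[120+x/3,80+y/3],z).round(1)
print("slim",tp(523,213,111),sp(510,275,111)," pad 479.5 -145.8");print("sq",tp(720,243,102),sp(596,206,102),"pad 449 -310.7")
print("white",tp(24,248,91),sp(316,630,91),"pad 464.5 285.5")
s=readout.read_state();c=cams.camera("wrist")
k=4;up=cv2.resize(c["image"],None,fx=k,fy=k,interpolation=cv2.INTER_CUBIC);hs=cv2.cvtColor(up,cv2.COLOR_RGB2HSV)
for n,q in (("match",(hs[...,1]>170)&((hs[...,0]<12)|(hs[...,0]>170))),("pad",hs[...,2]>110)):
    q=q.astype(np.uint8);m=np.zeros_like(q);m[k*175:k*229,k*276:k*356]=q[k*175:k*229,k*276:k*356]
    ct=max(cv2.findContours(m,0,1)[0],key=cv2.contourArea)[:,0]
    r=cv2.minAreaRect(cast(c,(ct+.5)/k-.5,19 if n=="match" else 5,s).astype(np.float32));print(n,r)
E
```

```text
slim [[ 477.9 -145.8]] [[ 479.8 -143.3]]  pad 479.5 -145.8
sq [[ 448.6 -312.5]] [[ 450.8 -308.6]] pad 449 -310.7
white [[461.6 282.3]] [[463.7 290. ]] pad 464.5 285.5
match ((470.7267150878906, -7.377838134765625), (5.630316734313965, 14.541583061218262), 9.563037872314453)
pad ((456.48406982421875, 6.9390716552734375), (66.8870849609375, 97.85984802246094), 15.848379135131836)
```

```bash
python3 -c "
from cell import ticket;print(ticket.sign_off())"
```

```text
the job is handed in; nothing more can be done
None
```

I placed the square jar, slim jar, matchbox and white bottle on their coasters, one at a time, and handed the job in at about 28 s of the 96 s allowed. The sign-off reports no verdict.

**Centring:** my last cap-centre fixes compare with the coaster centres as follows.

| Item | Off-centre |
|---|---|
| Slim jar | about 2–3 mm |
| Square jar | about 2–3 mm |
| White bottle | about 4–5 mm |
| Matchbox | about 1–2 mm |

- **Bottle:** its top and side camera fixes disagreed by about 8 mm in y, but both are inside its 14 mm tolerance.
- **Matchbox:** this figure was taken from the wrist camera just after release. It was turned 12.0° against the coaster's 12.2°. A repeat measurement at the very end failed because the colour mask broke up, but the pictures show it flat and squarely on its coaster.
- **Square jar turn:** I judged this from the wrist picture after release, where it lines up with the coaster. I did not measure its angle again.

In the last pictures everything stands upright, the tumbler and mug look unmoved, and the arm is clear at about 200 mm height.

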